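# Make up the lathe's change-gear stack

### The arm

A 6-joint arm with a two-finger parallel gripper is mounted at the origin on the work surface. World frame = base frame: x ahead of the robot, y to its left, z up, the work surface at z = 0. Lengths are in mm, angles in degrees, forces in N, time in s.
With the tool pointing down it reaches from about 275 to 725 mm from the base axis. Payload 5.6 kg.
Tool frame: the origin (TCP) lies between the finger pads; the fingertips stand 19 mm ahead of it and the grasp point (between the pads) is the TCP; z points along the fingers, y is the line along which they close (so a half turn about z gives the same grasp; the last joint's range is limited). The gripper opens to 85 mm and grips with 20 to 120 N. Pads are 22 mm wide; open, the fingers measure 114 mm over their backs; the gripper's body (76 mm by 85 mm) begins 54 mm behind the grasp point. The pads swing forward as they close: fully open they stand 13 mm farther back than shut.
Start: joints at [-53.537, 14.616, 6.199, 0, -81.583, -16.306], TCP at [189.543, -516.301, 250.283] pointing down, gripper open.
Joint ranges: [-168.99, 168.99], [-69.2, 112.95], [-62.41, 85.93], [-164.36, 98.24], [-168.68, -3.75], [-174.98, 174.98]. Speed limits (degrees/s): [147.25, 147.25, 180, 180, 180, 180].

### API

Orientations are given as a 3x3 rotation matrix whose columns are the frame's x, y, z axes.
In Python, from rig import arm, imaging gives the robot as it stands.
- The arm moves only by the tool servo_tool, never from a script. Its argument "steps" is a list of rows, each a list of 7 numbers: the turn, a rotation vector about the tool's x, y, z in rad, then the shift along the tool's x, y, z in m, then the closure, from -1 (fully open) to 1 (shut). In form: [[ax, ay, az, tx, ty, tz, jaw], ...]. A call has exactly 5 rows; each row is the pose to reach, as a shift and turn from the pose commanded when the call began, along the tool's axes at that moment; what a row does not reach only later rows make up. A row lasts 1/10 s, in which the tool goes at most 50 mm and 8.59 degrees, less where a joint would pass 70% of its speed; a pose out of reach is approached as far as the arm can. A call with a gripper value outside its range is refused whole. The fingers move at their own pace and stop on an object; "newtons" is the grip in N (left out, the last holds). Time passes only in rows, so rows that repeat a pose let the fingers close, or fill a call up. It gives the time, the measured TCP pose, the force, the opening and the grip force at its end, in the units of the state.
- arm.get_obs(): the state, without advancing time (a new reading comes with each control period).
- imaging.camera(name): name is "side" or "top"; returns a dict with "frame" (480x640x3 uint8, blue, green, red), "vertical_fov" (degrees; the focal length in pixels is half the picture's height over the tangent of half this angle, whatever the lens; pixels are square), "cx", "cy" (the principal point, pixels), "pose" (4x4, takes a point from camera to world coordinates). Camera axes: x right, y up, looking along -z (the intrinsics and any distortion apply to the point x, -y, -z); pixel columns grow to the right and rows downward; lengths in mm; the calibration is good to about 2 mm. A picture is of the moment at which its call begins. There is no depth.
- arm.job_done(): hands the job in; it is judged then, once.
The state is a dict: "clock": time; "joint_positions": joint angles; "joint_velocities": joint speeds; "joint_torque": joint torques, N m; "eef_pos": TCP position; "ee_rot": TCP orientation; "wrist_force": force on the tool from outside, world axes, zero at the start; "moment": the same for the moment, N m; "finger_gap": finger opening in mm; "finger_force": force on a finger pad.
Only numpy, scipy, OpenCV 4.12 (cv2) and the standard library are available. Lean on these libraries where they do the work, as an engineer would, in place of code of your own. Each camera call takes 0.05 s, during which the arm holds its last target. There are 200 camera calls.

### The job

Fit the lathe's change gears on the green-painted quadrant plate. On the long stud put the large gear at the bottom, then the plain spacer ring, then the small gear on top; on the short stud put the medium gear alone. Lower each part right down until it lies flat on what is under it instead of dropping it down the stud, leave everything released and at rest, and leave the green plug, the spanner and the cup where they stand.

Things in the scene. Friction and masses are not known exactly. Their poses are not given: they have to be found in the camera images.
- large_gear: Largest spur change gear, plain steel, lying flat: a toothed disc 66 mm in outside diameter (32 teeth), 14 mm thick, with a plain round 22 mm through bore; both faces flat, loose on the bench. Origin: centre of the underside; z along the bore, upward. Mass about 0.3 kg.
- medium_gear: Middle-sized spur change gear, plain steel, lying flat: a toothed disc 52 mm in outside diameter (24 teeth), 14 mm thick, with a plain round 22 mm through bore; both faces flat, loose on the bench. Origin: centre of the underside; z along the bore, upward. Mass about 0.16 kg.
- small_gear: Smallest spur change gear, plain steel, lying flat: a toothed disc 40 mm in outside diameter (18 teeth), 14 mm thick, with a plain round 22 mm through bore; both faces flat, loose on the bench. Origin: centre of the underside; z along the bore, upward. Mass about 0.09 kg.
- spacer: Plain steel spacer ring (short sleeve) without teeth, standing on its flat end: 30 mm outside diameter, 18 mm high, 22 mm through bore. Loose on the bench, about 0.05 kg. Origin: centre of the underside; z along the bore, upward.
- long_stud: Long upright steel stud, 15 mm diameter, 54 mm high, its top 8 mm tapering to 8 mm diameter. It stands on the fixed green-painted quadrant plate: flat, round-ended, 172 x 72 mm, 12 mm thick, lying on the bench. Origin: centre of the stud's foot, on the plate's top face (12 mm above the bench); z up, x along the plate; the short stud is 94 mm away towards -x.
- short_stud: Short upright steel stud on the same plate, 15 mm diameter, 24 mm high, its top 8 mm tapering to 8 mm diameter. Origin: centre of its foot, on the plate's top face (12 mm above the bench); z up. The long stud is 94 mm away towards this frame's +x.
- plug: Bystander: green machine plug lying flat, 120 mm long with a 70 x 46 x 44 mm block body, three brass pins at one end and a round neck at the other. Origin: on the bench under the neck end of its block, near its middle; pins towards x. Leave it alone.
- spanner: Bystander: steel spanner 170 mm long lying flat beyond the plate. Origin: under its middle; its length runs along x. Leave it alone.
- plastic_cup: Bystander: white open plastic cup, 60 mm wide at the rim and 60 mm high. Origin: centre of its underside. Leave it alone.
Mind the look-alikes: they are no part of the job. Leave any brown look-alike of the small_gear alone. Leave any blue look-alike of the medium_gear alone.

How it is judged (in metres and radians):
At the end, for the whole second after the job is handed in: Long stud, bottom up: large gear, spacer, small gear; short stud: medium gear. Each within 6 mm of its stud's axis and 3 mm of seated height (undersides 0, 14, 32 mm above the plate; medium 0), tilted under 0.08 rad, at rest, not touched by the fingers (horizontal distance between each of large_gear, spacer, small_gear and long_stud below 0.006 m and z of large_gear in the frame of long_stud between -0.003 and 0.003 m and angle between each of large_gear, spacer, small_gear, medium_gear's own z axis and vertical below 0.08 rad and linear speed of each of large_gear, spacer, small_gear, medium_gear below 0.02 m/s and contact force between the fingers and large_gear below 0.1 N and z of spacer in the frame of long_stud between 0.011 and 0.017 m and contact force between the fingers and spacer below 0.1 N and z of small_gear in the frame of long_stud between 0.029 and 0.035 m and contact force between the fingers and small_gear below 0.1 N and horizontal distance between medium_gear and short_stud below 0.006 m and z of medium_gear in the frame of short_stud between -0.003 and 0.003 m and contact force between the fingers and medium_gear below 0.1 N).
It fails at once if a gear or the spacer is dropped down a stud (falls along it, not held, faster than 0.6 m/s: about 20 mm of fall) (((horizontal distance between large_gear and long_stud below 0.012 m or horizontal distance between large_gear and short_stud below 0.012 m) and height (world z) of large_gear below 0.08 m and linear speed of large_gear above 0.6 m/s and contact force between the fingers and large_gear below 0.05 N) or ((horizontal distance between medium_gear and long_stud below 0.012 m or horizontal distance between medium_gear and short_stud below 0.012 m) and height (world z) of medium_gear below 0.08 m and linear speed of medium_gear above 0.6 m/s and contact force between the fingers and medium_gear below 0.05 N) or ((horizontal distance between small_gear and long_stud below 0.012 m or horizontal distance between small_gear and short_stud below 0.012 m) and height (world z) of small_gear below 0.08 m and linear speed of small_gear above 0.6 m/s and contact force between the fingers and small_gear below 0.05 N) or ((horizontal distance between spacer and long_stud below 0.012 m or horizontal distance between spacer and short_stud below 0.012 m) and height (world z) of spacer below 0.08 m and linear speed of spacer above 0.6 m/s and contact force between the fingers and spacer below 0.05 N)).
It fails at once if the green plug is moved by more than 30 mm (distance of plug from where it was at the start of the episode above 0.03 m).
It fails at once if the spanner is moved by more than 30 mm (distance of spanner from where it was at the start of the episode above 0.03 m).
It fails at once if the plastic cup is moved by more than 30 mm (distance of plastic_cup from where it was at the start of the episode above 0.03 m).
It also fails if it takes over 112 s, if anything falls off the work surface, if the arm or the gripper's body presses on something with over 40 N, if the wrist force passes 120 N, or if a joint passes its speed limit or range.

## Working session

There is one attempt and no reset: what is moved stays moved. The work goes in short steps, Python scripts to look and compute and a tool call to move; the robot and the scene stay as the last step left them, time stands still between calls to the robot, and variables do not carry over. Pictures are saved under pics/ and viewed, at most 14 in all, crops included, and the job is handed in when it is done.

Besides the shell and the picture viewer there is one more tool, called after ">>>" by a JSON object that holds its "fn" and its "kwargs", one argument or row to a line. servo_tool: Moves the arm, as the interface text tells. Its arguments: {"type":"object","properties":{"steps":{"type":"array","items":{"type":"array","items":{"type":"number"}}},"newtons":{"type":"number"}},"required":["steps"]}

```bash
ls; mkdir -p pics; python3 - <<'E'
from rig import arm, imaging
import cv2
for n in ("top","side"):
    c=imaging.camera(n); cv2.imwrite(f"pics/{n}0.png",c["frame"])
    print(n,{k:v for k,v in c.items() if k!="frame"})
print(arm.get_obs())
E
```

```text
pics
top {'vertical_fov': 56.02409292776593, 'cx': 328.1981762944249, 'cy': 240.28117477563066, 'pose': array([[ 2.21341219e-02,  9.92103141e-01, -1.23456216e-01,
         4.55391492e+02],
       [-9.99688609e-01,  2.05400499e-02, -1.41700567e-02,
         4.69097154e+00],
       [-1.15223609e-02,  1.23731415e-01,  9.92248846e-01,
         7.96619301e+02],
       [ 0.00000000e+00,  0.00000000e+00,  0.00000000e+00,
         1.00000000e+00]])}
side {'vertical_fov': 46.4962971267699, 'cx': 320.54145920214245, 'cy': 240.42190555548177, 'pose': array([[-8.28660593e-01,  2.97275830e-01, -4.74287574e-01,
         1.28931022e+02],
       [-5.59598050e-01, -4.59801021e-01,  6.89516529e-01,
         6.48020411e+02],
       [-1.31013126e-02,  8.36785577e-01,  5.47373961e-01,
         5.55737248e+02],
       [ 0.00000000e+00,  0.00000000e+00,  0.00000000e+00,
         1.00000000e+00]])}
{'clock': 0.1, 'joint_positions': array([-5.35351525e+01,  1.46495818e+01,  6.13755297e+00, -2.14412497e-02,
       -8.15842146e+01, -1.63058107e+01]), 'joint_velocities': array([-0.10336817, -0.13636886,  0.17268728,  0.12543619, -0.00749825,
        0.00233615]), 'joint_torque': array([-1.14808008e-03, -3.87603343e+01,  2.38475007e+01,  5.37778482e+00,
       -3.75021802e-03,  7.15464552e-06]), 'eef_pos': array([ 189.43244859, -515.90684942,  249.49052806]), 'ee_rot': array([[-9.38758592e-01, -3.44574833e-01, -7.00611716e-04],
       [-3.44575526e-01,  9.38757285e-01,  1.57090964e-03],
       [ 1.16408426e-04,  1.71611857e-03, -9.99998521e-01]]), 'wrist_force': array([ 0.29458964, -0.65413982, -0.26124491]), 'moment': array([ 0.01236176, -0.00623073,  0.00213142]), 'finger_force': 0.0, 'finger_gap': 85.08294378135082}
```

View pics/top0.png

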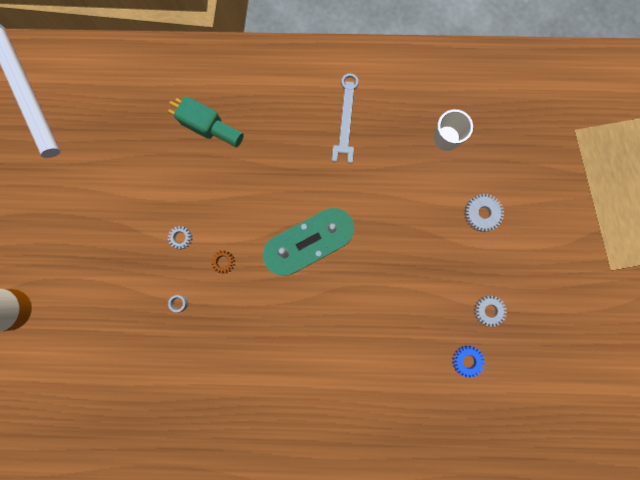

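View pics/side0.png

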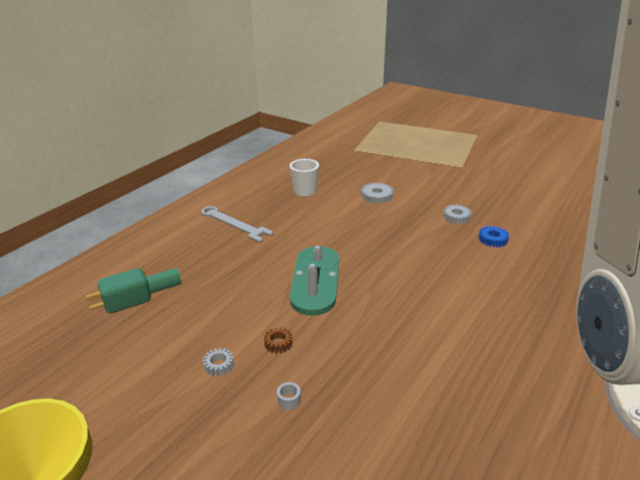

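The top view shows the large gear at (485,213), the medium gear at (491,311), the small gear at (180,238) and the spacer at (177,303). The studs are at (282,252) and (332,227). The side view shows the long stud is the one nearer that camera, so it is the left one in the top view. The brown (223,262) and blue (469,361) look-alikes stay put.

```bash
cat > h.py <<'E'
import numpy as np, cv2
from rig import arm, imaging
def ray(c,u,v):
    f=240/np.tan(np.radians(c["vertical_fov"]/2)); P=c["pose"]
    d=P[:3,:3]@np.array([(u-c["cx"])/f,-(v-c["cy"])/f,-1]); return P[:3,3],d
def onz(c,u,v,z):
    o,d=ray(c,u,v); return o+d*(z-o[2])/d[2]
def pix(c,p):
    f=240/np.tan(np.radians(c["vertical_fov"]/2)); P=c["pose"]
    q=P[:3,:3].T@(np.asarray(p,float)-P[:3,3]); return np.array([c["cx"]-f*q[0]/q[2],c["cy"]+f*q[1]/q[2]])
def blob(mask,u,v,r=30):
    m=np.zeros_like(mask); m[max(v-r,0):v+r,max(u-r,0):u+r]=mask[max(v-r,0):v+r,max(u-r,0):u+r]
    cs,_=cv2.findContours(m,cv2.RETR_EXTERNAL,cv2.CHAIN_APPROX_NONE); return max(cs,key=cv2.contourArea)
def gray(c,s=70):
    h=cv2.cvtColor(c["frame"],cv2.COLOR_BGR2HSV); return ((h[...,1]<s)&(h[...,2]>70)).astype(np.uint8)*255
def green(c):
    return cv2.inRange(cv2.cvtColor(c["frame"],cv2.COLOR_BGR2HSV),(65,90,40),(90,255,255))
E
python3 - <<'E'
from h import *
T=imaging.camera("top"); S=imaging.camera("side")
for n,t,s,z,d in [("large",(485,213),(377,192),7,66),("medium",(491,311),(458,214),7,52),("small",(180,238),(219,361),7,40),("spacer",(177,303),(289,396),9,30)]:
    b=blob(gray(T),*t,26); e=cv2.fitEllipse(cv2.convexHull(b)); M=cv2.boundingRect(b)
    p=onz(T,*e[0],z)
    b2=blob(gray(S),*s,24); x,y,w,h=cv2.boundingRect(b2); e2=cv2.fitEllipse(cv2.convexHull(b2))
    q=onz(S,*e2[0],z)
    f=240/np.tan(np.radians(T["vertical_fov"]/2)); o,_=ray(T,0,0)
    print(n,p.round(1),"side",q.round(1),"dia",(np.array(e[1])*(o[2]-z)/f).round(1),d, M,(x,y,w,h))
for n,c,pl in [("top",T,(309,241)),("side",S,(316,280))]:
    b=blob(green(c),*pl,55); h=cv2.convexHull(b).reshape(-1,2)
    g=np.array([onz(c,u,v,12)[:2] for u,v in h],np.float32)
    r=cv2.minAreaRect(g); print(n,"plate",np.round(r[0],1),np.round(r[1],1),round(r[2],1))
for n,c,u,v in [("T",T,282,252),("T",T,332,227)]:
    b=blob(gray(c,60),u,v,10); print(n,cv2.boundingRect(b),cv2.moments(b)["m10"]/cv2.moments(b)["m00"],cv2.moments(b)["m01"]/cv2.moments(b)["m00"])
for n,c,b in [("ts",T,(255,200,110,80)),("ss",S,(280,235,70,85))]:
    x,y,w,h=b; cv2.imwrite(f"pics/{n}.png",cv2.resize(c["frame"][y:y+h,x:x+w],None,fx=7,fy=7,interpolation=cv2.INTER_NEAREST))
a=cv2.imread("pics/ts.png"); b=cv2.imread("pics/ss.png"); b=cv2.resize(b,None,fx=560/595,fy=560/595)
o=np.hstack([a,b]); print(o.shape, 800/o.shape[1]); cv2.imwrite("pics/studs.png",cv2.resize(o,None,fx=800/o.shape[1],fy=800/o.shape[1]))
E
```

```text
large [ 609.2 -258.5    7. ] side [ 607.9 -255.7    7. ] dia [64.8 67.8] 66 (465, 194, 39, 38) (361, 182, 33, 22)
medium [ 437.3 -265.6    7. ] side [ 436.7 -263.     7. ] dia [52.9 56.3] 52 (474, 296, 33, 31) (443, 204, 29, 20)
small [553.9 279.8   7. ] side [553.  279.8   7. ] dia [39.4 41.4] 40 (168, 226, 24, 23) (203, 348, 31, 29)
spacer [438.1 275.4   9. ] side [437.7 275.8   9. ] dia [30.3 35.1] 30 (168, 295, 20, 18) (276, 382, 25, 28)
top plate [550.6  50.5] [ 70.9 169.5] 29.6
side plate [546.1  58.9] [ 69.6 178.6] 29.4
T (278, 247, 11, 11) 282.8458049886621 252.16780045351473
T (328, 223, 8, 10) 331.58249158249157 227.4175084175084
(560, 1231, 3) 0.6498781478472786
```

View pics/studs.png

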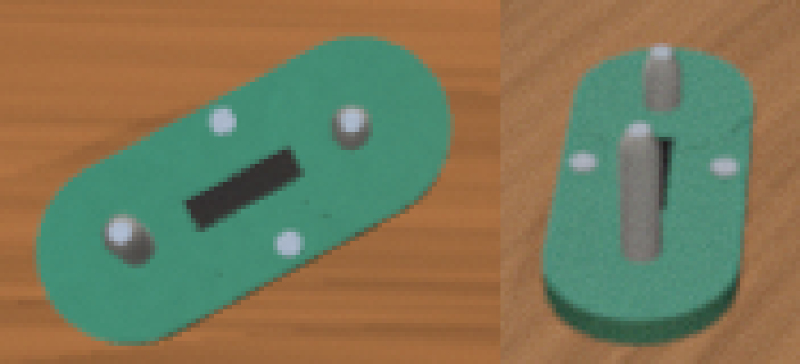

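The crops show the bright stud tips at about (281.4,251.2) and (332.4,226.4) in the top view, and (312.4,265.4) and (317.5,246.7) in the side view.

```bash
python3 - <<'E'
from h import *
T=imaging.camera("top"); S=imaging.camera("side")
def tip(c,u,v):  # brightest low-saturation core
    h=cv2.cvtColor(c["frame"],cv2.COLOR_BGR2HSV); v0,u0=int(v)-4,int(u)-4
    w=h[v0:v0+9,u0:u0+9]; m=((w[...,2]>175)&(w[...,1]<60)); w=m*(w[...,2].astype(float)-165)
    ys,xs=np.mgrid[v0:v0+9,u0:u0+9]; return (w*xs).sum()/w.sum(),(w*ys).sum()/w.sum(),m.sum()
P={}
for n,t,s,z in [("long",(281.4,251.2),(312.4,265.4),66),("short",(332.4,226.4),(317.5,246.7),36)]:
    a=tip(T,*t); b=tip(S,*s)
    p=onz(T,*a[:2],z); q=onz(S,*b[:2],z); P[n]=p
    o1,d1=ray(T,*a[:2]); o2,d2=ray(S,*b[:2])
    A=np.c_[d1,-d2]; k=np.linalg.lstsq(A,o2-o1,rcond=None)[0]
    print(n,np.round(a,2),np.round(b,2),p.round(1),q.round(1),"tri",((o1+d1*k[0]+o2+d2*k[1])/2).round(1))
d=P["long"]-P["short"]; print(np.hypot(*d[:2]),np.degrees(np.arctan2(d[1],d[0])),(P["long"]+P["short"])/2)
# candidates: objects' contact footing
E
```

```text
long [280.98 250.44  17.  ] [311.78 264.62   7.  ] [528.   91.7  66. ] [527.2  93.3  66. ] tri [528.2  91.8  64.7]
short [331.74 225.97  16.  ] [317.04 246.5    6.  ] [574.7  10.1  36. ] [573.8  11.9  36. ] tri [575.   10.1  34.5]
94.04998559057822 119.78361238111644 [551.38540466  50.86716767  51.        ]
```

The stud spacing measures 94.05 mm against 94 given, and the plate centre agrees too. I'll start with the large gear, aligning the tool so it closes along world y.

>>> {"fn": "servo_tool", "kwargs": {
  "steps": [
    [0,0,0.05,-20,0,0,-0.8],
    [0,0,0.05,0,0,0,-0.8],
    [0,0,0.05,0,0,0,-0.8],
    [0,0,0.05,0,0,0,-0.8],
    [0,0,0.05,0,0,0,-2]
  ],
  "newtons": 30
}}

```text
out of range
```

That call was malformed: the shift was in the wrong unit and the gripper value was out of range. It was refused whole, so nothing moved. Here is the correct move, in metres.

>>> {"fn": "servo_tool", "kwargs": {
  "steps": [
    [0,0,0.0704,-0.025,0.005,0,-0.75],
    [0,0,0.1407,-0.065,0.013,0,-0.75],
    [0,0,0.2111,-0.105,0.021,0,-0.75],
    [0,0,0.2814,-0.15,0.03,0,-0.75],
    [0,0,0.3518,-0.193,0.039,0,-0.75]
  ],
  "newtons": 30
}}

```text
clock: 0.8
eef_pos: [358.6, -412.1, 250.3]
ee_rot: [[-1.0, 0.003, 0.0], [0.003, 1.0, -0.0], [-0.0, -0.0, -1.0]]
wrist_force: [0.2, -0.4, 0.3]
finger_gap: 74.7
finger_force: 0.0
```

>>> {"fn": "servo_tool", "kwargs": {
  "steps": [
    [0,0,0,-0.03,0.018,0.01,-0.75],
    [0,0,0,-0.065,0.04,0.025,-0.75],
    [0,0,0,-0.1,0.062,0.04,-0.75],
    [0,0,0,-0.135,0.084,0.055,-0.75],
    [0,0,0,-0.17,0.105,0.07,-0.75]
  ]
}}

```text
clock: 1.3
eef_pos: [528.5, -307.0, 179.7]
ee_rot: [[-1.0, -0.0, 0.0], [-0.0, 1.0, -0.0], [-0.0, -0.0, -1.0]]
wrist_force: [1.1, -0.7, 0.4]
finger_gap: 74.8
finger_force: 0.0
```

>>> {"fn": "servo_tool", "kwargs": {
  "steps": [
    [0,0,0,-0.03,0.018,0.025,-0.75],
    [0,0,0,-0.055,0.034,0.055,-0.75],
    [0,0,0,-0.0716,0.0454,0.08,-0.75],
    [0,0,0,-0.0816,0.0504,0.1,-0.75],
    [0,0,0,-0.0816,0.0504,0.11,-0.75]
  ]
}}

```text
clock: 1.8
eef_pos: [608.8, -256.4, 67.4]
ee_rot: [[-1.0, -0.001, -0.004], [-0.001, 1.0, 0.001], [0.004, 0.001, -1.0]]
wrist_force: [-0.4, 0.0, 0.4]
finger_gap: 74.5
finger_force: 0.0
```

>>> {"fn": "servo_tool", "kwargs": {
  "steps": [
    [0,0,0,0,0,0.01,-0.75],
    [0,0,0,0,0,0.02,-0.75],
    [0,0,0,0,0,0.03,-0.75],
    [0,0,0,0,0,0.036,-0.75],
    [0,0,0,0,0,0.036,-0.75]
  ]
}}

```text
clock: 2.3
eef_pos: [608.1, -257.9, 33.5]
ee_rot: [[-1.0, 0.001, -0.001], [0.001, 1.0, 0.0], [0.001, 0.0, -1.0]]
wrist_force: [-0.5, -0.8, 0.4]
finger_gap: 74.6
finger_force: 0.0
```

```bash
python3 - <<'E'
from h import *
S=imaging.camera("side");T=imaging.camera("top")
cv2.imwrite("pics/g1.png",np.hstack([cv2.resize(c["frame"][y:y+100,x:x+80],(400,500),interpolation=cv2.INTER_CUBIC) for c,x,y in [(S,335,125),(T,445,165)]]))
o=arm.get_obs();print(o["eef_pos"],o["wrist_force"])
E
```

```text
[ 609.00789338 -258.05196122   34.71792075] [-0.80741722  0.42709346  0.19877944]
```

View pics/g1.png

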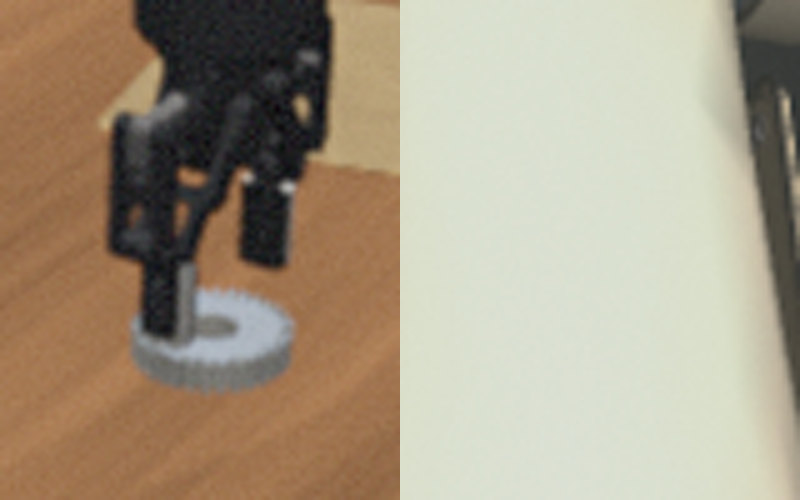

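The side view shows the fingers straddling the gear, with the near fingertip at about (369,193). It's still above the bench, so I'll work out its height.

```bash
python3 - <<'E'
from h import *
S=imaging.camera("side")
for n,(u,v) in {"near":(335+168/5,125+338/5),"far":(335+265/5,125+265/5)}.items():
    for z in (5,10,15,20,25,30): print(n,onz(S,u,v,z).round(1))
E
```

```text
near [ 623.7 -249.4    5. ]
near [ 619.3 -241.2   10. ]
near [ 614.8 -233.1   15. ]
near [ 610.3 -224.9   20. ]
near [ 605.8 -216.8   25. ]
near [ 601.3 -208.6   30. ]
far [ 621.6 -329.6    5. ]
far [ 617.1 -320.7   10. ]
far [ 612.7 -311.8   15. ]
far [ 608.2 -302.9   20. ]
far [ 603.7 -294.1   25. ]
far [ 599.2 -285.2   30. ]
```

>>> {"fn": "servo_tool", "kwargs": {
  "steps": [
    [0,0,0,0,0,0.006,-0.75],
    [0,0,0,0,0,0.011,-0.75],
    [0,0,0,0,0,0.015,-0.75],
    [0,0,0,0,0,0.017,-0.75],
    [0,0,0,0,0,0.017,-0.75]
  ]
}}

```text
clock: 2.95
eef_pos: [608.6, -257.7, 16.7]
ee_rot: [[-1.0, 0.0, -0.001], [0.0, 1.0, 0.0], [0.001, 0.0, -1.0]]
wrist_force: [-0.4, -0.5, 0.4]
finger_gap: 74.5
finger_force: 0.0
```

>>> {"fn": "servo_tool", "kwargs": {
  "steps": [
    [0,0,0,0,0,0,0],
    [0,0,0,0,0,0,0.2],
    [0,0,0,0,0,0,0.2],
    [0,0,0,0,0,0,0.2],
    [0,0,0,0,0,0,0.2]
  ],
  "newtons": 40
}}

```text
clock: 3.45
eef_pos: [609.1, -257.8, 17.6]
ee_rot: [[-1.0, -0.0, 0.001], [-0.0, 1.0, -0.0], [-0.001, -0.0, -1.0]]
wrist_force: [0.5, 1.3, 2.0]
finger_gap: 63.5
finger_force: 46.1
```

>>> {"fn": "servo_tool", "kwargs": {
  "steps": [
    [0,0,0,0,0,-0.005,0.2],
    [0,0,0,0,0,-0.02,0.2],
    [0,0,0,0,0,-0.045,0.2],
    [0,0,0,0,0,-0.075,0.2],
    [0,0,0,0,0,-0.1,0.2]
  ]
}}

```text
clock: 3.95
eef_pos: [608.5, -257.7, 118.2]
ee_rot: [[-1.0, 0.0, -0.001], [0.0, 1.0, 0.0], [0.001, 0.0, -1.0]]
wrist_force: [-0.0, -0.9, -2.5]
finger_gap: 63.4
finger_force: 45.6
```

>>> {"fn": "servo_tool", "kwargs": {
  "steps": [
    [0,0,0,0,0.01,-0.01,0.2],
    [0,0,0,0.005,0.03,-0.01,0.2],
    [0,0,0,0.013,0.06,-0.01,0.2],
    [0,0,0,0.022,0.095,-0.01,0.2],
    [0,0,0,0.03,0.13,-0.01,0.2]
  ]
}}

```text
clock: 4.45
eef_pos: [577.3, -125.9, 125.7]
ee_rot: [[-1.0, 0.001, -0.003], [0.001, 1.0, 0.001], [0.003, 0.001, -1.0]]
wrist_force: [0.6, 0.3, -2.0]
finger_gap: 63.1
finger_force: 45.6
```

>>> {"fn": "servo_tool", "kwargs": {
  "steps": [
    [0,0,0,0.01,0.037,0,0.2],
    [0,0,0,0.02,0.075,0,0.2],
    [0,0,0,0.029,0.113,0,0.2],
    [0,0,0,0.037,0.147,0,0.2],
    [0,0,0,0.043,0.176,0,0.2]
  ]
}}

```text
clock: 4.95
eef_pos: [534.0, 50.3, 126.1]
ee_rot: [[-1.0, -0.001, -0.002], [-0.001, 1.0, 0.0], [0.002, 0.0, -1.0]]
wrist_force: [0.3, -0.1, -3.4]
finger_gap: 62.9
finger_force: 45.6
```

>>> {"fn": "servo_tool", "kwargs": {
  "steps": [
    [0,0,0,0.005,0.022,0,0.2],
    [0,0,0,0.0078,0.037,0,0.2],
    [0,0,0,0.0082,0.044,0,0.2],
    [0,0,0,0.0082,0.044,0,0.2],
    [0,0,0,0.0082,0.044,0,0.2]
  ]
}}

```text
clock: 5.45
eef_pos: [527.7, 91.6, 127.0]
ee_rot: [[-1.0, 0.001, -0.001], [0.001, 1.0, -0.0], [0.001, -0.0, -1.0]]
wrist_force: [-0.5, 0.2, -3.4]
finger_gap: 63.2
finger_force: 45.6
```

```bash
python3 - <<'E'
from h import *
S=imaging.camera("side");T=imaging.camera("top")
cv2.imwrite("pics/g2.png",np.hstack([cv2.resize(c["frame"][y:y+125,x:x+100],(400,500),interpolation=cv2.INTER_CUBIC) for c,x,y in [(S,265,205),(T,240,190)]]))
o=arm.get_obs();print(o["eef_pos"],o["wrist_force"],o["finger_gap"])
E
```

```text
[527.77665857  91.33879305 127.12377332] [-0.08834691 -0.55437241 -2.87318241] 63.214624615641895
```

View pics/g2.png

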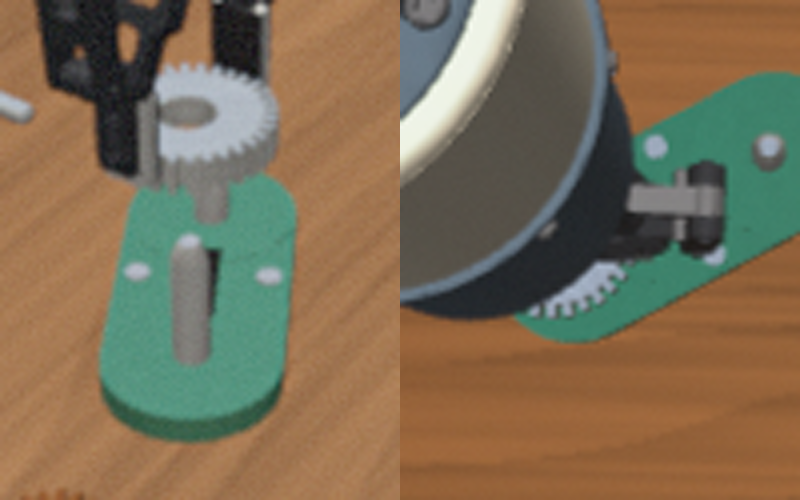

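The gear is held level, with its bore at about side pixel (311.8,232.5), almost directly above the stud tip at (311.8,264.6).

```bash
python3 - <<'E'
from h import *
S=imaging.camera("side")
print(onz(S,311.75,232.6,123.7).round(1), "stud side", onz(S,311.78,264.62,66).round(1))
# bore: brown/gray shade inside gear
g=S["frame"][222:243,298:326].astype(int).sum(2)//3
m=(g<150).astype(np.uint8)*255
n,l,st,ce=cv2.connectedComponentsWithStats(m)
for i in range(1,n): print(st[i],(ce[i]+[298,222]).round(1))
E
```

```text
[525.5  93.6 123.7] stud side [527.2  93.3  66. ]
[  0   0  21  21 239] [305.1 232.3]
[19  0  1  1  1] [317. 222.]
[22  0  6  3 11] [322.9 222.5]
[27 19  1  2  2] [325.  241.5]
[24 20  1  1  1] [322. 242.]
```

>>> {"fn": "servo_tool", "kwargs": {
  "steps": [
    [0,0,0,0,0,0.015,0.2],
    [0,0,0,0,0,0.035,0.2],
    [0,0,0,0,0,0.045,0.2],
    [0,0,0,0,0,0.05,0.2],
    [0,0,0,0,0,0.055,0.2]
  ]
}}

```text
clock: 6.1
eef_pos: [528.1, 92.0, 72.4]
ee_rot: [[-1.0, 0.0, 0.001], [0.0, 1.0, -0.0], [-0.001, -0.0, -1.0]]
wrist_force: [0.6, 0.6, -1.5]
finger_gap: 63.3
finger_force: 45.5
```

>>> {"fn": "servo_tool", "kwargs": {
  "steps": [
    [0,0,0,0,0,0.007,0.2],
    [0,0,0,0,0,0.014,0.2],
    [0,0,0,0,0,0.021,0.2],
    [0,0,0,0,0,0.028,0.2],
    [0,0,0,0,0,0.034,0.2]
  ]
}}

```text
clock: 6.6
eef_pos: [527.6, 92.2, 37.6]
ee_rot: [[-1.0, -0.0, -0.0], [-0.0, 1.0, -0.0], [0.0, -0.0, -1.0]]
wrist_force: [0.5, 0.0, -2.9]
finger_gap: 63.3
finger_force: 45.5
```

No lateral force yet. The last 8 mm goes slowly.

>>> {"fn": "servo_tool", "kwargs": {
  "steps": [
    [0,0,0,0,0,0.003,0.2],
    [0,0,0,0,0,0.005,0.2],
    [0,0,0,0,0,0.007,0.2],
    [0,0,0,0,0,0.008,0.2],
    [0,0,0,0,0,0.008,0.2]
  ]
}}

```text
clock: 7.1
eef_pos: [527.7, 92.2, 30.3]
ee_rot: [[-1.0, -0.0, 0.0], [-0.0, 1.0, 0.0], [-0.0, 0.0, -1.0]]
wrist_force: [0.2, 0.4, -2.5]
finger_gap: 63.1
finger_force: 45.5
```

>>> {"fn": "servo_tool", "kwargs": {
  "steps": [
    [0,0,0,0,0,0.0005,0.2],
    [0,0,0,0,0,0.001,0.2],
    [0,0,0,0,0,0.001,0.2],
    [0,0,0,0,0,0.001,0.2],
    [0,0,0,0,0,0.001,0.2]
  ]
}}

```text
clock: 7.6
eef_pos: [527.9, 92.3, 29.6]
ee_rot: [[-1.0, -0.0, 0.001], [-0.0, 1.0, 0.0], [-0.001, 0.0, -1.0]]
wrist_force: [-2.0, 0.6, 0.4]
finger_gap: 63.2
finger_force: 45.9
```

It has contact and has taken the weight. Release and rise.

>>> {"fn": "servo_tool", "kwargs": {
  "steps": [
    [0,0,0,0,0,0,-0.6],
    [0,0,0,0,0,0,-0.75],
    [0,0,0,0,0,0,-0.75],
    [0,0,0,0,0,0,-0.75],
    [0,0,0,0,0,0,-0.75]
  ]
}}

```text
clock: 8.1
eef_pos: [527.7, 92.2, 29.3]
ee_rot: [[-1.0, 0.0, 0.0], [0.0, 1.0, 0.0], [-0.0, 0.0, -1.0]]
wrist_force: [0.6, -0.3, -1.0]
finger_gap: 74.5
finger_force: 0.0
```

>>> {"fn": "servo_tool", "kwargs": {
  "steps": [
    [0,0,0,0,0,-0.01,-0.75],
    [0,0,0,0,0,-0.03,-0.75],
    [0,0,0,0,0,-0.06,-0.75],
    [0,0,0,0,0,-0.09,-0.6],
    [0,0,0,0,0,-0.11,-0.5]
  ]
}}

```text
clock: 8.6
eef_pos: [528.6, 92.4, 142.5]
ee_rot: [[-1.0, -0.0, 0.004], [-0.0, 1.0, 0.001], [-0.004, 0.001, -1.0]]
wrist_force: [0.1, 0.5, 0.2]
finger_gap: 64.2
finger_force: 0.0
```

>>> {"fn": "servo_tool", "kwargs": {
  "steps": [
    [0,0,0,0.01,0.02,0,-0.1],
    [0,0,0,0.03,0.06,0,-0.1],
    [0,0,0,0.051,0.104,0.01,-0.1],
    [0,0,0,0.072,0.147,0.03,-0.1],
    [0,0,0,0.0897,0.1834,0.055,-0.1]
  ]
}}

```text
clock: 9.1
eef_pos: [437.9, 278.1, 85.8]
ee_rot: [[-1.0, -0.001, 0.003], [-0.001, 1.0, 0.003], [-0.003, 0.003, -1.0]]
wrist_force: [1.5, 0.7, 0.2]
finger_gap: 46.7
finger_force: 0.0
```

>>> {"fn": "servo_tool", "kwargs": {
  "steps": [
    [0,0,0,0,0,0.02,-0.1],
    [0,0,0,0,0,0.03,-0.1],
    [0,0,0,0,0,0.034,-0.1],
    [0,0,0,0,0,0.034,-0.1],
    [0,0,0,0,0,0.034,-0.1]
  ]
}}

```text
clock: 9.6
eef_pos: [438.9, 275.4, 51.4]
ee_rot: [[-1.0, 0.001, 0.001], [0.001, 1.0, 0.001], [-0.001, 0.001, -1.0]]
wrist_force: [-0.2, 0.0, 1.0]
finger_gap: 47.1
finger_force: 0.0
```

```bash
python3 - <<'E'
from h import *
S=imaging.camera("side");T=imaging.camera("top")
cv2.imwrite("pics/g3.png",np.hstack([cv2.resize(c["frame"][y:y+125,x:x+100],(400,500),interpolation=cv2.INTER_CUBIC) for c,x,y in [(S,235,310),(T,240,190)]]))
o=arm.get_obs();print(o["eef_pos"],o["wrist_force"],o["finger_gap"])
E
```

```text
[438.81237127 275.54734502  51.30878401] [-0.49670309 -0.27917818  0.28741523] 46.865546958389466
```

View pics/g3.png

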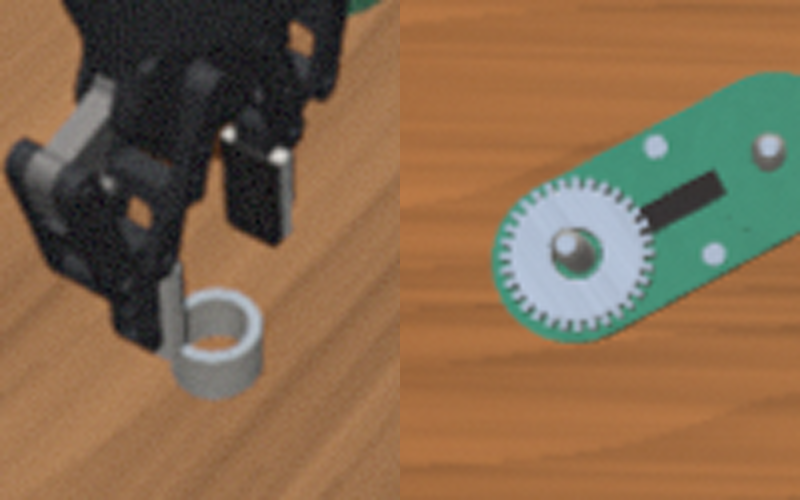

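The large gear is seated and centred on the long stud in the top crop. The side crop shows the fingers straddling the spacer.

>>> {"fn": "servo_tool", "kwargs": {
  "steps": [
    [0,0,0,0,0,0.008,-0.1],
    [0,0,0,0,0,0.016,-0.1],
    [0,0,0,0,0,0.023,-0.1],
    [0,0,0,0,0,0.027,-0.1],
    [0,0,0,0,0,0.027,-0.1]
  ]
}}

```text
clock: 10.2
eef_pos: [437.6, 275.2, 22.4]
ee_rot: [[-1.0, 0.0, -0.001], [0.0, 1.0, -0.001], [0.001, -0.001, -1.0]]
wrist_force: [-0.4, 0.6, 0.2]
finger_gap: 46.8
finger_force: 0.0
```

>>> {"fn": "servo_tool", "kwargs": {
  "steps": [
    [0,0,0,0,0,0,0.2],
    [0,0,0,0,0,0,0.5],
    [0,0,0,0,0,0,0.5],
    [0,0,0,0,0,0,0.5],
    [0,0,0,0,0,0,0.5]
  ],
  "newtons": 30
}}

```text
clock: 10.7
eef_pos: [438.2, 275.9, 23.6]
ee_rot: [[-1.0, -0.0, 0.001], [-0.0, 1.0, 0.001], [-0.001, 0.001, -1.0]]
wrist_force: [-0.6, 0.4, 2.5]
finger_gap: 28.4
finger_force: 29.8
```

>>> {"fn": "servo_tool", "kwargs": {
  "steps": [
    [0,0,0,0,0,-0.005,0.5],
    [0,0,0,0,0,-0.02,0.5],
    [0,0,0,0,0,-0.045,0.5],
    [0,0,0,0,0,-0.075,0.5],
    [0,0,0,0,0,-0.1,0.5]
  ]
}}

```text
clock: 11.2
eef_pos: [438.0, 275.5, 124.9]
ee_rot: [[-1.0, -0.0, 0.0], [-0.0, 1.0, 0.0], [-0.0, 0.0, -1.0]]
wrist_force: [-0.1, -0.7, -1.0]
finger_gap: 28.4
finger_force: 29.7
```

>>> {"fn": "servo_tool", "kwargs": {
  "steps": [
    [0,0,0,-0.005,-0.01,0,0.5],
    [0,0,0,-0.015,-0.03,0,0.5],
    [0,0,0,-0.033,-0.068,0,0.5],
    [0,0,0,-0.052,-0.106,0,0.5],
    [0,0,0,-0.07,-0.143,0,0.5]
  ]
}}

```text
clock: 11.7
eef_pos: [508.0, 130.9, 122.9]
ee_rot: [[-1.0, -0.0, -0.001], [-0.0, 1.0, -0.0], [0.001, -0.0, -1.0]]
wrist_force: [1.4, 0.7, -0.2]
finger_gap: 28.7
finger_force: 29.7
```

>>> {"fn": "servo_tool", "kwargs": {
  "steps": [
    [0,0,0,-0.013,-0.026,0,0.5],
    [0,0,0,-0.0187,-0.0384,0,0.5],
    [0,0,0,-0.0197,-0.0404,0,0.5],
    [0,0,0,-0.0197,-0.0404,0.005,0.5],
    [0,0,0,-0.0197,-0.0404,0.015,0.5]
  ]
}}

```text
clock: 12.2
eef_pos: [527.7, 93.2, 108.3]
ee_rot: [[-1.0, -0.001, 0.001], [-0.001, 1.0, 0.001], [-0.001, 0.001, -1.0]]
wrist_force: [0.5, 1.3, -0.5]
finger_gap: 28.4
finger_force: 29.7
```

```bash
python3 - <<'E'
from h import *
S=imaging.camera("side")
cv2.imwrite("pics/g4.png",cv2.resize(S["frame"][205:330,265:365],(400,500),interpolation=cv2.INTER_CUBIC))
o=arm.get_obs();print(o["eef_pos"],o["wrist_force"],o["finger_gap"])
E
```

```text
[526.26391009  92.96975956 105.84086766] [ 0.18148809  0.17199087 -2.94091454] 28.649146589618926
```

View pics/g4.png

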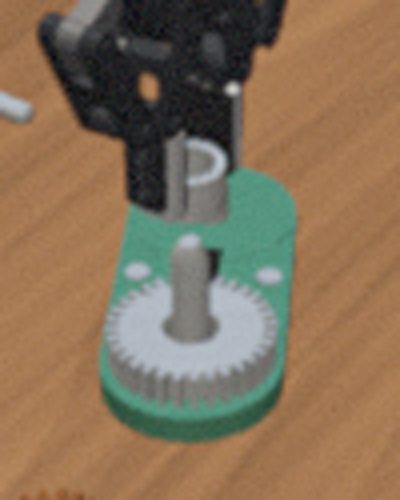

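The spacer is held level. Its right edge at crop x≈228 puts its centre at about 187, against 190 for the stud, so it's aligned.

>>> {"fn": "servo_tool", "kwargs": {
  "steps": [
    [0,0,0,0,0,0.007,0.5],
    [0,0,0,0,0,0.014,0.5],
    [0,0,0,0,0,0.021,0.5],
    [0,0,0,0,0,0.028,0.5],
    [0,0,0,0,0,0.034,0.5]
  ]
}}

```text
clock: 12.75
eef_pos: [527.5, 92.2, 73.6]
ee_rot: [[-1.0, -0.0, -0.0], [-0.0, 1.0, -0.0], [0.0, -0.0, -1.0]]
wrist_force: [0.3, -0.5, -0.3]
finger_gap: 28.5
finger_force: 29.7
```

>>> {"fn": "servo_tool", "kwargs": {
  "steps": [
    [0,0,0,0,0,0.006,0.5],
    [0,0,0,0,0,0.012,0.5],
    [0,0,0,0,0,0.017,0.5],
    [0,0,0,0,0,0.021,0.5],
    [0,0,0,0,0,0.022,0.5]
  ]
}}

```text
clock: 13.25
eef_pos: [527.5, 92.1, 51.8]
ee_rot: [[-1.0, 0.0, -0.001], [0.0, 1.0, -0.0], [0.001, -0.0, -1.0]]
wrist_force: [-0.4, -0.3, -0.3]
finger_gap: 28.4
finger_force: 29.7
```

>>> {"fn": "servo_tool", "kwargs": {
  "steps": [
    [0,0,0,0,0,0.001,0.5],
    [0,0,0,0,0,0.002,0.5],
    [0,0,0,0,0,0.003,0.5],
    [0,0,0,0,0,0.003,0.5],
    [0,0,0,0,0,0.003,0.5]
  ]
}}

```text
clock: 13.75
eef_pos: [527.9, 92.3, 49.6]
ee_rot: [[-1.0, -0.0, 0.001], [-0.0, 1.0, 0.0], [-0.001, 0.0, -1.0]]
wrist_force: [-0.4, 0.5, 2.1]
finger_gap: 28.1
finger_force: 29.9
```

>>> {"fn": "servo_tool", "kwargs": {
  "steps": [
    [0,0,0,0,0,0,0.1],
    [0,0,0,0,0,0,-0.1],
    [0,0,0,0,0,0,-0.1],
    [0,0,0,0,0,0,-0.1],
    [0,0,0,0,0,0,-0.1]
  ]
}}

```text
clock: 14.25
eef_pos: [527.7, 92.2, 49.2]
ee_rot: [[-1.0, 0.0, -0.0], [0.0, 1.0, -0.0], [0.0, -0.0, -1.0]]
wrist_force: [-0.1, 0.4, -1.1]
finger_gap: 47.2
finger_force: 0.0
```

>>> {"fn": "servo_tool", "kwargs": {
  "steps": [
    [0,0,0,0,0,-0.01,-0.1],
    [0,0,0,0,0,-0.03,-0.1],
    [0,0,0,0,0,-0.055,-0.1],
    [0,0,0,0,0,-0.07,-0.3],
    [0,0,0,0,0,-0.07,-0.32]
  ]
}}

```text
clock: 14.75
eef_pos: [529.4, 92.7, 122.5]
ee_rot: [[-1.0, -0.0, 0.006], [-0.0, 1.0, 0.002], [-0.006, 0.002, -1.0]]
wrist_force: [0.4, 0.7, 0.1]
finger_gap: 56.3
finger_force: 0.0
```

>>> {"fn": "servo_tool", "kwargs": {
  "steps": [
    [0,0,0,-0.003,0.02,0,-0.32],
    [0,0,0,-0.008,0.06,0,-0.32],
    [0,0,0,-0.014,0.105,0.01,-0.32],
    [0,0,0,-0.021,0.15,0.03,-0.32],
    [0,0,0,-0.026,0.1876,0.045,-0.32]
  ]
}}

```text
clock: 15.25
eef_pos: [553.2, 281.7, 72.8]
ee_rot: [[-1.0, -0.0, -0.001], [-0.0, 1.0, -0.0], [0.001, -0.0, -1.0]]
wrist_force: [0.0, -0.4, 0.1]
finger_gap: 56.4
finger_force: 0.0
```

>>> {"fn": "servo_tool", "kwargs": {
  "steps": [
    [0,0,0,0,0,0.015,-0.32],
    [0,0,0,0,0,0.025,-0.32],
    [0,0,0,0,0,0.03,-0.32],
    [0,0,0,0,0,0.03,-0.32],
    [0,0,0,0,0,0.03,-0.32]
  ]
}}

```text
clock: 15.75
eef_pos: [554.1, 279.2, 45.1]
ee_rot: [[-1.0, 0.001, 0.001], [0.001, 1.0, 0.0], [-0.001, 0.0, -1.0]]
wrist_force: [-0.0, -0.2, -0.2]
finger_gap: 56.4
finger_force: 0.0
```

```bash
python3 - <<'E'
from h import *
S=imaging.camera("side");T=imaging.camera("top")
cv2.imwrite("pics/g5.png",np.hstack([cv2.resize(c["frame"][y:y+125,x:x+100],(400,500),interpolation=cv2.INTER_CUBIC) for c,x,y in [(S,170,270),(T,240,190)]]))
o=arm.get_obs();print(o["eef_pos"],o["wrist_force"],o["finger_gap"])
E
```

```text
[554.26796877 279.59399029  45.39411139] [0.73709321 0.36868567 0.48091946] 56.32299151390554
```

View pics/g5.png

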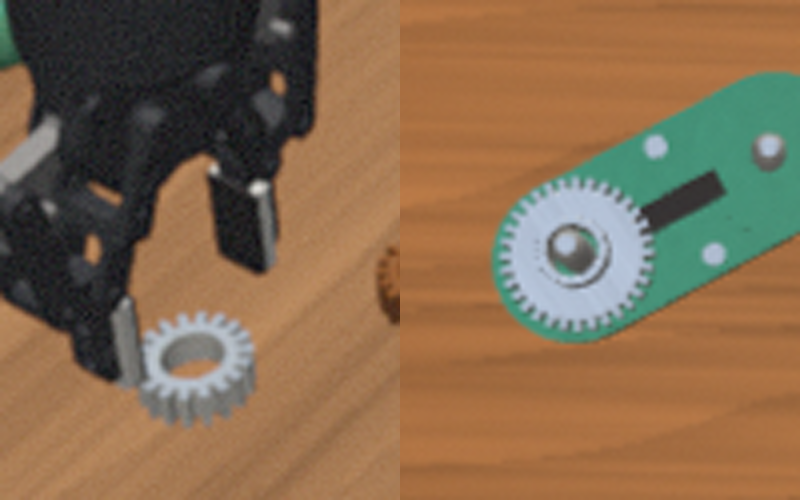

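The spacer is seated on the large gear in the top crop. The side crop shows the small gear between the open fingers.

>>> {"fn": "servo_tool", "kwargs": {
  "steps": [
    [0,0,0,0,0,0.008,-0.32],
    [0,0,0,0,0,0.015,-0.32],
    [0,0,0,0,0,0.021,-0.32],
    [0,0,0,0,0,0.024,-0.32],
    [0,0,0,0,0,0.024,-0.32]
  ]
}}

```text
clock: 16.35
eef_pos: [553.3, 279.5, 19.4]
ee_rot: [[-1.0, 0.0, -0.001], [0.0, 1.0, -0.001], [0.001, -0.001, -1.0]]
wrist_force: [0.2, 0.2, 0.2]
finger_gap: 56.1
finger_force: 0.0
```

>>> {"fn": "servo_tool", "kwargs": {
  "steps": [
    [0,0,0,0,0,0,0],
    [0,0,0,0,0,0,0.4],
    [0,0,0,0,0,0,0.4],
    [0,0,0,0,0,0,0.4],
    [0,0,0,0,0,0,0.4]
  ]
}}

```text
clock: 16.85
eef_pos: [554.0, 280.1, 20.7]
ee_rot: [[-1.0, -0.0, 0.001], [-0.0, 1.0, 0.001], [-0.001, 0.001, -1.0]]
wrist_force: [-0.8, 1.1, 1.5]
finger_gap: 38.6
finger_force: 30.5
```

>>> {"fn": "servo_tool", "kwargs": {
  "steps": [
    [0,0,0,0,0,-0.005,0.4],
    [0,0,0,0,0,-0.02,0.4],
    [0,0,0,0,0,-0.045,0.4],
    [0,0,0,0,0,-0.075,0.4],
    [0,0,0,0,0,-0.1,0.4]
  ]
}}

```text
clock: 17.35
eef_pos: [553.6, 279.6, 121.7]
ee_rot: [[-1.0, 0.0, -0.0], [0.0, 1.0, -0.0], [0.0, -0.0, -1.0]]
wrist_force: [1.3, 0.8, -1.2]
finger_gap: 38.5
finger_force: 30.4
```

>>> {"fn": "servo_tool", "kwargs": {
  "steps": [
    [0,0,0,0.001,-0.01,0,0.4],
    [0,0,0,0.004,-0.03,0,0.4],
    [0,0,0,0.009,-0.068,0,0.4],
    [0,0,0,0.015,-0.106,0,0.4],
    [0,0,0,0.02,-0.144,0,0.4]
  ]
}}

```text
clock: 17.85
eef_pos: [532.3, 134.1, 119.3]
ee_rot: [[-1.0, -0.0, -0.002], [-0.0, 1.0, -0.001], [0.002, -0.001, -1.0]]
wrist_force: [0.0, -0.8, -0.7]
finger_gap: 38.6
finger_force: 30.4
```

>>> {"fn": "servo_tool", "kwargs": {
  "steps": [
    [0,0,0,0.004,-0.028,0,0.4],
    [0,0,0,0.006,-0.0416,0,0.4],
    [0,0,0,0.006,-0.0436,0,0.4],
    [0,0,0,0.006,-0.0436,0.008,0.4],
    [0,0,0,0.006,-0.0436,0.016,0.4]
  ]
}}

```text
clock: 18.35
eef_pos: [527.8, 93.1, 103.4]
ee_rot: [[-1.0, -0.001, -0.0], [-0.001, 1.0, 0.0], [0.0, 0.0, -1.0]]
wrist_force: [0.5, -0.5, -1.4]
finger_gap: 38.5
finger_force: 30.4
```

```bash
python3 - <<'E'
from h import *
S=imaging.camera("side")
cv2.imwrite("pics/g6.png",cv2.resize(S["frame"][205:330,265:365],(400,500),interpolation=cv2.INTER_CUBIC))
o=arm.get_obs();print(o["eef_pos"],o["wrist_force"],o["finger_gap"])
E
```

```text
[526.70135947  92.92779427 101.69633192] [ 0.17079104 -0.47140361 -2.27026293] 38.49578447322506
```

View pics/g6.png

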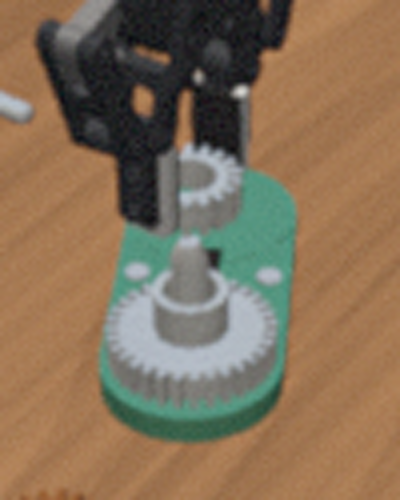

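The small gear is level, with its centre at about crop x=187 above the stud at 190. Lower it.

>>> {"fn": "servo_tool", "kwargs": {
  "steps": [
    [0,0,0,0,0,0.007,0.4],
    [0,0,0,0,0,0.014,0.4],
    [0,0,0,0,0,0.021,0.4],
    [0,0,0,0,0,0.028,0.4],
    [0,0,0,0,0,0.034,0.4]
  ]
}}

```text
clock: 18.9
eef_pos: [527.6, 92.2, 69.5]
ee_rot: [[-1.0, -0.0, -0.0], [-0.0, 1.0, -0.0], [0.0, -0.0, -1.0]]
wrist_force: [-0.5, 0.7, -1.6]
finger_gap: 38.4
finger_force: 30.4
```

>>> {"fn": "servo_tool", "kwargs": {
  "steps": [
    [0,0,0,0,0,0.002,0.4],
    [0,0,0,0,0,0.004,0.4],
    [0,0,0,0,0,0.005,0.4],
    [0,0,0,0,0,0.006,0.4],
    [0,0,0,0,0,0.006,0.4]
  ]
}}

```text
clock: 19.4
eef_pos: [528.0, 92.3, 64.7]
ee_rot: [[-1.0, -0.0, 0.001], [-0.0, 1.0, 0.0], [-0.001, 0.0, -1.0]]
wrist_force: [-0.0, -0.5, -0.6]
finger_gap: 38.6
finger_force: 30.6
```

>>> {"fn": "servo_tool", "kwargs": {
  "steps": [
    [0,0,0,0,0,0.0005,0.4],
    [0,0,0,0,0,0.0007,0.4],
    [0,0,0,0,0,0.0007,0.4],
    [0,0,0,0,0,0.0007,0.4],
    [0,0,0,0,0,0.0007,0.4]
  ]
}}

```text
clock: 19.9
eef_pos: [528.0, 92.3, 64.6]
ee_rot: [[-1.0, -0.0, 0.001], [-0.0, 1.0, 0.0], [-0.001, 0.0, -1.0]]
wrist_force: [-2.1, -0.0, 6.8]
finger_gap: 38.5
finger_force: 31.0
```

Contact is firm. Release, rise and go to the medium gear.

>>> {"fn": "servo_tool", "kwargs": {
  "steps": [
    [0,0,0,0,0,0,0],
    [0,0,0,0,0,0,-0.32],
    [0,0,0,0,0,0,-0.32],
    [0,0,0,0,0,0,-0.32],
    [0,0,0,0,0,0,-0.32]
  ]
}}

```text
clock: 20.4
eef_pos: [527.7, 92.2, 63.5]
ee_rot: [[-1.0, -0.0, -0.0], [-0.0, 1.0, -0.0], [0.0, -0.0, -1.0]]
wrist_force: [-0.2, -0.0, -0.1]
finger_gap: 56.0
finger_force: 0.0
```

>>> {"fn": "servo_tool", "kwargs": {
  "steps": [
    [0,0,0,0,0,-0.01,-0.32],
    [0,0,0,0,0,-0.03,-0.32],
    [0,0,0,0,0,-0.055,-0.32],
    [0,0,0,0,0,-0.07,-0.4],
    [0,0,0,0,-0.02,-0.08,-0.5]
  ]
}}

```text
clock: 20.9
eef_pos: [528.6, 73.5, 146.0]
ee_rot: [[-1.0, -0.002, 0.003], [-0.002, 1.0, 0.001], [-0.003, 0.001, -1.0]]
wrist_force: [0.2, -0.5, -0.2]
finger_gap: 63.6
finger_force: 0.0
```

>>> {"fn": "servo_tool", "kwargs": {
  "steps": [
    [0,0,0,0.008,-0.03,0,-0.5],
    [0,0,0,0.018,-0.07,0,-0.5],
    [0,0,0,0.028,-0.11,0,-0.5],
    [0,0,0,0.038,-0.15,0.01,-0.5],
    [0,0,0,0.048,-0.19,0.02,-0.5]
  ]
}}

```text
clock: 21.4
eef_pos: [479.6, -119.2, 124.6]
ee_rot: [[-1.0, -0.001, 0.002], [-0.001, 1.0, -0.0], [-0.002, -0.0, -1.0]]
wrist_force: [1.1, 0.8, -1.0]
finger_gap: 64.3
finger_force: 0.0
```

>>> {"fn": "servo_tool", "kwargs": {
  "steps": [
    [0,0,0,0.01,-0.04,0.015,-0.5],
    [0,0,0,0.02,-0.08,0.03,-0.5],
    [0,0,0,0.03,-0.115,0.045,-0.5],
    [0,0,0,0.038,-0.137,0.06,-0.5],
    [0,0,0,0.0425,-0.1471,0.07,-0.5]
  ]
}}

```text
clock: 21.9
eef_pos: [436.3, -266.5, 53.2]
ee_rot: [[-1.0, 0.002, -0.001], [0.002, 1.0, 0.0], [0.001, 0.0, -1.0]]
wrist_force: [0.6, -0.0, -0.5]
finger_gap: 64.2
finger_force: 0.0
```

>>> {"fn": "servo_tool", "kwargs": {
  "steps": [
    [0,0,0,0,0,0.006,-0.5],
    [0,0,0,0,0,0.01,-0.5],
    [0,0,0,0,0,0.01,-0.5],
    [0,0,0,0,0,0.01,-0.5],
    [0,0,0,0,0,0.01,-0.5]
  ]
}}

```text
clock: 22.4
eef_pos: [437.9, -264.4, 44.2]
ee_rot: [[-1.0, -0.001, 0.001], [-0.001, 1.0, -0.0], [-0.001, -0.0, -1.0]]
wrist_force: [0.2, -0.4, -0.3]
finger_gap: 64.0
finger_force: 0.0
```

```bash
python3 - <<'E'
from h import *
S=imaging.camera("side");T=imaging.camera("top")
cv2.imwrite("pics/g7.png",np.hstack([cv2.resize(c["frame"][y:y+125,x:x+100],(400,500),interpolation=cv2.INTER_CUBIC) for c,x,y in [(S,415,140),(T,240,190)]]))
o=arm.get_obs();print(o["eef_pos"],o["wrist_force"],o["finger_gap"])
E
```

```text
[ 437.66009318 -264.5973176    44.02161497] [ 0.74241314  1.33873853 -0.49124675] 63.734352555427
```

View pics/g7.png

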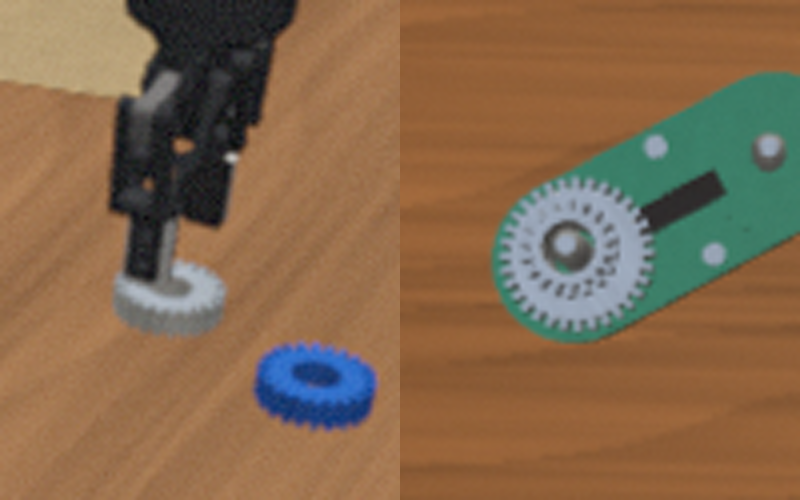

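The three-part stack is seated on the long stud, and the fingers straddle the medium gear clear of the blue look-alike.

>>> {"fn": "servo_tool", "kwargs": {
  "steps": [
    [0,0,0,0,0,0.008,-0.5],
    [0,0,0,0,0,0.016,-0.5],
    [0,0,0,0,0,0.022,-0.5],
    [0,0,0,0,0,0.025,-0.5],
    [0,0,0,0,0,0.025,-0.5]
  ]
}}

```text
clock: 23.0
eef_pos: [436.7, -264.8, 17.8]
ee_rot: [[-1.0, 0.0, -0.002], [0.0, 1.0, 0.0], [0.002, 0.0, -1.0]]
wrist_force: [0.5, -0.4, 0.6]
finger_gap: 63.9
finger_force: 0.0
```

>>> {"fn": "servo_tool", "kwargs": {
  "steps": [
    [0,0,0,0,0,0,-0.2],
    [0,0,0,0,0,0,0.2],
    [0,0,0,0,0,0,0.2],
    [0,0,0,0,0,0,0.2],
    [0,0,0,0,0,0,0.2]
  ],
  "newtons": 35
}}

```text
clock: 23.5
eef_pos: [437.3, -265.0, 19.0]
ee_rot: [[-1.0, -0.0, 0.0], [-0.0, 1.0, -0.0], [-0.0, -0.0, -1.0]]
wrist_force: [-1.7, 0.8, 5.4]
finger_gap: 50.7
finger_force: 36.5
```

>>> {"fn": "servo_tool", "kwargs": {
  "steps": [
    [0,0,0,0,0,-0.005,0.2],
    [0,0,0,0,0,-0.02,0.2],
    [0,0,0,0,0,-0.045,0.2],
    [0,0,0,0,0,-0.07,0.2],
    [0,0,0,0,0,-0.08,0.2]
  ]
}}

```text
clock: 24.0
eef_pos: [438.4, -265.2, 100.7]
ee_rot: [[-1.0, -0.0, 0.004], [-0.0, 1.0, -0.001], [-0.004, -0.001, -1.0]]
wrist_force: [0.1, -0.8, -1.4]
finger_gap: 50.6
finger_force: 36.9
```

>>> {"fn": "servo_tool", "kwargs": {
  "steps": [
    [0,0,0,-0.006,0.012,0,0.2],
    [0,0,0,-0.018,0.036,0,0.2],
    [0,0,0,-0.035,0.07,0,0.2],
    [0,0,0,-0.053,0.106,0,0.2],
    [0,0,0,-0.071,0.142,0,0.2]
  ]
}}

```text
clock: 24.5
eef_pos: [507.9, -120.7, 97.0]
ee_rot: [[-1.0, 0.001, -0.002], [0.001, 1.0, 0.001], [0.002, 0.001, -1.0]]
wrist_force: [0.8, -0.3, -1.3]
finger_gap: 51.0
finger_force: 36.9
```

>>> {"fn": "servo_tool", "kwargs": {
  "steps": [
    [0,0,0,-0.018,0.036,0,0.2],
    [0,0,0,-0.036,0.072,0,0.2],
    [0,0,0,-0.053,0.106,0,0.2],
    [0,0,0,-0.0633,0.1274,0,0.2],
    [0,0,0,-0.0663,0.1334,0,0.2]
  ]
}}

```text
clock: 25.0
eef_pos: [574.5, 13.6, 96.5]
ee_rot: [[-1.0, -0.002, -0.002], [-0.002, 1.0, 0.0], [0.002, 0.0, -1.0]]
wrist_force: [-0.1, -0.4, -0.7]
finger_gap: 50.5
finger_force: 36.9
```

>>> {"fn": "servo_tool", "kwargs": {
  "steps": [
    [0,0,0,0,0,0.005,0.2],
    [0,0,0,0,0,0.015,0.2],
    [0,0,0,0,0,0.02,0.2],
    [0,0,0,0,0,0.02,0.2],
    [0,0,0,0,0,0.02,0.2]
  ]
}}

```text
clock: 25.5
eef_pos: [574.2, 9.8, 78.5]
ee_rot: [[-1.0, 0.001, -0.0], [0.001, 1.0, -0.0], [0.0, -0.0, -1.0]]
wrist_force: [-0.2, -0.2, -1.2]
finger_gap: 50.5
finger_force: 36.9
```

```bash
python3 - <<'E'
from h import *
S=imaging.camera("side")
cv2.imwrite("pics/g8.png",cv2.resize(S["frame"][195:320,265:365],(400,500),interpolation=cv2.INTER_CUBIC))
o=arm.get_obs();print(o["eef_pos"],o["wrist_force"],o["finger_gap"])
E
```

```text
[574.51494163   9.97227865  78.78937393] [ 0.36064976 -0.66888174 -1.05469773] 50.67665758474496
```

View pics/g8.png

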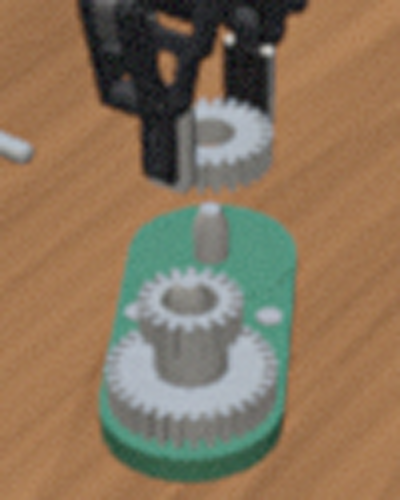

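The medium gear's bore at crop (212,132) is directly above the short stud tip at (210,210). Lower it.

>>> {"fn": "servo_tool", "kwargs": {
  "steps": [
    [0,0,0,0,0,0.012,0.2],
    [0,0,0,0,0,0.022,0.2],
    [0,0,0,0,0,0.03,0.2],
    [0,0,0,0,0,0.037,0.2],
    [0,0,0,0,0,0.043,0.2]
  ]
}}

```text
clock: 26.05
eef_pos: [574.3, 10.5, 34.7]
ee_rot: [[-1.0, -0.0, -0.001], [-0.0, 1.0, -0.0], [0.001, -0.0, -1.0]]
wrist_force: [0.2, -0.1, -2.5]
finger_gap: 50.6
finger_force: 36.9
```

>>> {"fn": "servo_tool", "kwargs": {
  "steps": [
    [0,0,0,0,0,0.002,0.2],
    [0,0,0,0,0,0.004,0.2],
    [0,0,0,0,0,0.0045,0.2],
    [0,0,0,0,0,0.005,0.2],
    [0,0,0,0,0,0.005,0.2]
  ]
}}

```text
clock: 26.55
eef_pos: [574.7, 10.6, 31.1]
ee_rot: [[-1.0, -0.0, 0.001], [-0.0, 1.0, 0.0], [-0.001, 0.0, -1.0]]
wrist_force: [-2.2, 0.3, 1.6]
finger_gap: 50.9
finger_force: 37.1
```

>>> {"fn": "servo_tool", "kwargs": {
  "steps": [
    [0,0,0,0,0,0.0005,0.2],
    [0,0,0,0,0,0.0005,0.2],
    [0,0,0,0,0,0.0005,0.2],
    [0,0,0,0,0,0.0005,0.2],
    [0,0,0,0,0,0.0005,0.2]
  ]
}}

```text
clock: 27.05
eef_pos: [574.7, 10.5, 31.0]
ee_rot: [[-1.0, -0.0, 0.001], [-0.0, 1.0, 0.0], [-0.001, 0.0, -1.0]]
wrist_force: [-4.2, 0.2, 6.4]
finger_gap: 50.4
finger_force: 37.4
```

It's seated. Release to 62 mm, rise and back off towards -y for the final check.

>>> {"fn": "servo_tool", "kwargs": {
  "steps": [
    [0,0,0,0,0,0,-0.2],
    [0,0,0,0,0,0,-0.45],
    [0,0,0,0,0,0,-0.45],
    [0,0,0,0,0,0,-0.45],
    [0,0,0,0,0,0,-0.45]
  ]
}}

```text
clock: 27.55
eef_pos: [574.5, 10.5, 29.9]
ee_rot: [[-1.0, -0.0, -0.0], [-0.0, 1.0, -0.0], [0.0, -0.0, -1.0]]
wrist_force: [0.9, 0.7, 0.4]
finger_gap: 62.2
finger_force: 0.0
```

>>> {"fn": "servo_tool", "kwargs": {
  "steps": [
    [0,0,0,0,0,-0.01,-0.45],
    [0,0,0,0,0,-0.03,-0.45],
    [0,0,0,0,0,-0.06,-0.45],
    [0,0,0,0,0,-0.095,-0.45],
    [0,0,0,0,0,-0.12,-0.45]
  ]
}}

```text
clock: 28.05
eef_pos: [575.2, 10.4, 153.4]
ee_rot: [[-1.0, -0.0, 0.003], [-0.0, 1.0, 0.0], [-0.003, 0.0, -1.0]]
wrist_force: [-0.6, 0.1, 0.6]
finger_gap: 61.9
finger_force: 0.0
```

>>> {"fn": "servo_tool", "kwargs": {
  "steps": [
    [0,0,0,0.01,-0.03,0,-0.45],
    [0,0,0,0.025,-0.07,0,-0.45],
    [0,0,0,0.04,-0.11,0,-0.45],
    [0,0,0,0.06,-0.15,0,-0.45],
    [0,0,0,0.08,-0.18,0,-0.45]
  ]
}}

```text
clock: 28.55
eef_pos: [493.6, -171.4, 150.9]
ee_rot: [[-1.0, 0.001, 0.001], [0.001, 1.0, -0.0], [-0.001, -0.0, -1.0]]
wrist_force: [0.8, 0.6, -0.7]
finger_gap: 62.1
finger_force: 0.0
```

>>> {"fn": "servo_tool", "kwargs": {
  "steps": [
    [0,0,0,0,-0.01,0,-0.45],
    [0,0,0,0,-0.02,0,-0.45],
    [0,0,0,0,-0.02,0,-0.45],
    [0,0,0,0,-0.02,0,-0.45],
    [0,0,0,0,-0.02,0,-0.45]
  ]
}}

```text
clock: 29.05
eef_pos: [495.0, -188.7, 150.0]
ee_rot: [[-1.0, -0.001, -0.0], [-0.001, 1.0, 0.0], [0.0, 0.0, -1.0]]
wrist_force: [-0.4, 0.3, -0.4]
finger_gap: 61.9
finger_force: 0.0
```

```bash
python3 - <<'E'
from h import *
S=imaging.camera("side");T=imaging.camera("top")
cv2.imwrite("pics/g9.png",np.hstack([cv2.resize(c["frame"][y:y+125,x:x+100],(400,500),interpolation=cv2.INTER_CUBIC) for c,x,y in [(S,265,205),(T,258,185)]]))
for n,z,r in [("long",(527.7,92.2),60),("short",(574.5,10.5),36)]:
    print(n,"tip expected top",pix(T,[*z,r]).round(1),"side",pix(S,[*z,r]).round(1))
print("small bore top-rim",pix(T,[527.7,92.2,58]).round(1),pix(S,[527.7,92.2,58]).round(1),"medium",pix(T,[574.5,10.5,26]).round(1),pix(S,[574.5,10.5,26]).round(1))
E
```

```text
long tip expected top [281.1 251. ] side [312.  267.4]
short tip expected top [331.5 226.1] side [317.2 246. ]
small bore top-rim [281.2 251.1] [312.  268.5] medium [331.5 227. ] [317.3 250.9]
```

View pics/g9.png

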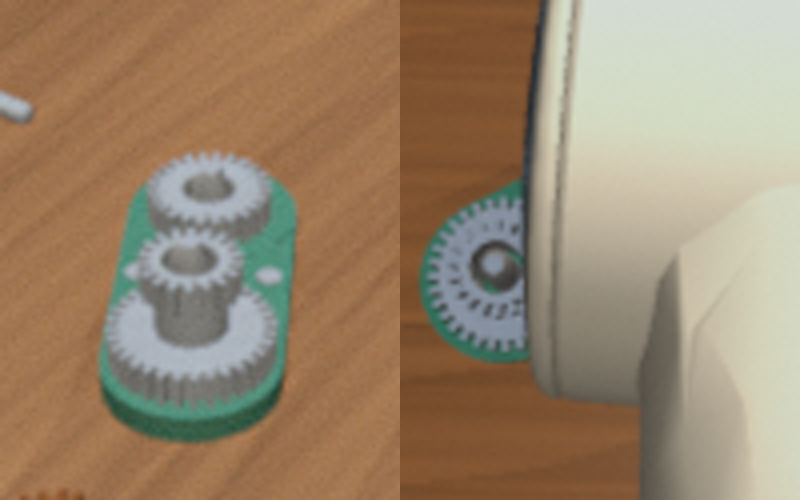

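The side view shows all parts flat. The small gear's bore is at (311.8,269.5) against (312,268.5) expected, and the medium's is at (317,251.5) against (317.3,250.9), both within about 1 px. I'll hand in.

```bash
python3 -c "
from rig import arm
print(arm.job_done())"
```

```text
the job is handed in; nothing more can be done
None
```

The large gear, spacer and small gear are stacked on the long stud and the medium gear is on the short stud, all lowered to contact and released. The job was handed in at about 29 s; no verdict came back.

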